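# Stack a filter holder and lock its clamp cap

### The job

Assemble the filter holder on its stand: put the steel filter support over the post down onto the black seat, then the blue spacer on top of it, then the orange clamp cap. Feel for the direction in which the cap's slot drops over the T-bar, press the cap down against the spring and turn it roughly a quarter turn so that it stays locked under the T-bar when you let go. Work gently, never pressing the parts on the stand with more than about 20 N, and leave everything else on the bench where it is.

Things in the scene. Friction and masses are not known exactly. Their poses are not given: they have to be found in the camera images.
- stand: filter stand, fixed. Grey foot 110 x 110 x 12 mm; origin at its underside's centre on the bench, z up, x and y along the foot's edges. Upright steel post at its centre: 28 mm in diameter up to 36 mm above the bench, tapering to 22 mm at 42 mm, then a 14 mm neck up to the T-bar
- stand_bar (a point): middle of the brass T-bar on top of the post: 27 mm long, 7 mm wide, 6 mm high (54 to 60 mm above the bench). The axes given here are the stand's, NOT the bar's: the bar lies level, its length anywhere within 40 degrees either side of the stand's x axis; this is not measured and must be seen or felt. It does not turn when handled
- stand_rest (a point): centre of the top of the black sprung seat round the post when free (22 mm above the bench): 54 mm across. It sinks at most 8 mm; it pushes back with 5 N at first and 1.2 N more per mm, 14.6 N fully down
- support_mid (a point): centre (half-way up) of the filter support: steel ring with small dark holes in its top, 50 mm outside, 31 mm bore right through, 14 mm high, about 70 g
- spacer_mid (a point): centre (half-way up) of the spacer: blue plastic ring, 50 mm outside, 31 mm bore right through, 16 mm high, about 40 g
- cap_mid (a point): centre (half-way up) of the orange clamp cap, 22 mm high, rim 54 mm outside, 46 inside, 70 g, open above; steel floor at its lower end, 6 mm thick. Through the floor a slot 31 x 10.5 mm along the cap's x axis (white marks on the rim at its ends), in its middle a 17 mm hole for the neck. The slot passes the T-bar only within about 6 degrees of its direction
- cap_foot (a point): centre of the cap's underside. Its height above the bench: 60 mm when the cap lies across the T-bar; 52 on both layers with the seat free (floor level with the bar); below 48 the floor is under the bar and can turn; 44 at the stop. Turned 50 degrees or more there, either way, and let go, it is held at 48; not turned, it springs back to 52
- tip_box: blue pipette-tip box, 84 x 122 x 86 mm; bystander, origin at the centre of its underside
- amber_bottle: brown bottle with black cap, 66 mm across, 135 tall; bystander, origin at the centre of its underside
- blue_bottle: clear bottle with blue cap, 56 mm across, 105 tall; bystander, origin at the centre of its underside
- slide_box: dark blue slide box, 102 x 175 x 40 mm; bystander, origin at the centre of its underside
- dish: petri dish, 90 mm across, 14 tall; bystander, origin at the centre of its underside
- timer: white lab timer, 62 x 68 x 19 mm; bystander, origin at the centre of its underside
- vial: glass vial with white cap, 23 mm across, 51 tall; bystander, origin at the centre of its underside
- pen: red and white marker lying down, 17 x 135 x 16 mm; bystander, origin at the centre of its underside
Not all that is in view belongs to the job. What is shaped like the part that bears support_mid but yellow is not meant.

How it is judged:
By the outcome, as a careful person would: the job done as asked, in the order asked, and still so for the second after the job is handed in, with the robot touching nothing.
It also fails if it takes over 72 s, if anything falls off the work surface, if the arm or the gripper's body presses on something with over 40 N, if the wrist force passes 120 N, or if a joint passes its speed limit or range.

### The arm

A 7-joint arm with a two-finger parallel gripper is mounted at the origin on the work surface; the furniture and walls round the work are solid. World frame = base frame: x ahead of the robot, y to its left, z up, the work surface at z = 0. Lengths are in m, angles in rad, forces in N, time in s.
With the tool pointing down it reaches from about 0.4 to 0.875 m from the base axis. Payload 19.3 kg.
Tool frame: the origin (TCP) lies midway between the tips of the shut fingers; the grasp point (between the pads) lies 19 mm behind it (bot.pinch_z is the distance from the TCP to the grasp point, in m); z points along the fingers, y is the line along which they close (so a half turn about z gives the same grasp; the last joint's range is limited). The gripper opens to 85 mm and grips with 20 to 120 N. Pads are 22 mm wide; open, the fingers measure 114 mm over their backs; the gripper's body (76 mm by 85 mm) begins 54 mm behind the grasp point. The pads swing forward as they close: fully open they stand 13 mm farther back than shut.
Start: joints at [-1.224, 0.521, -0.036, 1.599, 0.021, 1.021, -0.113], TCP at [0.253, 0.571, 0.231] pointing down, gripper open.
Joint ranges: [-2.91, 2.91], [-0.3, 2.13], [-1.5, 1.42], [0.17, 2.43], [-1.26, 4.41], [0.16, 1.93], [-2.52, 2.52]. Speed limits (rad/s): [1.89, 1.89, 2.39, 2.39, 3.01, 3.01, 3.01].

### API

Orientations are given as [roll, pitch, yaw] about the fixed x, y, z axes, in that order (R = Rz(yaw) Ry(pitch) Rx(roll)).
In Python, from workcell import observe, viewer, bot gives the robot as it stands. The module is installed in compiled form; this text tells all that it offers.
- The arm moves only by the tool play_rows, never from a script. Its argument "motion" is a list of rows, each a list of 7 numbers: the shift along the tool's x, y, z in cm, then the turn, a rotation vector about the tool's x, y, z in rad, then the opening, from -1 (shut) to 1 (fully open), so that 0 is half open. A call has exactly 5 rows; each row is the pose to reach, as a shift and turn from the pose commanded when the call began, along the tool's axes at that moment; what a row does not reach only later rows make up. A row lasts 1/10 s, in which the tool goes at most 50 mm and 8.59 degrees, less where a joint would pass 70% of its speed; a pose out of reach is approached as far as the arm can. A call with a gripper value outside its range is refused whole. The fingers move at their own pace and stop on an object; "squeeze" is the grip in N (left out, the last holds). Time passes only in rows, so rows that repeat a pose let the fingers close, or fill a call up. It gives the time, the measured TCP pose, the force, the opening and the grip force at its end, in the units of the state.
- observe(): the state, without advancing time (a new reading comes with each control period).
- viewer.grab_frame(name): name is "side" or "top"; returns (picture, depth): 400x640x3 uint8, red, green, blue; 400x640 float32, m along the optical axis (not along the pixel's ray), 0 where there is no reading.
- viewer.camera_info(name): a dict with "fx", "fy", "cx", "cy" (pixels), "R" (3x3) and "t" (3): a world point X has camera coordinates R X + t. Camera axes: x right, y down, z forward; pixel columns grow to the right and rows downward; lengths in m; the calibration is good to about 2 mm. A picture is of the moment at which its call begins. camera_info takes no time and is no camera call.
- bot.job_done(): hands the job in; it is judged then, once.
The state is a dict: "clock": time; "qpos": joint angles; "qd": joint speeds; "joint_efforts": joint torques, N m; "position": TCP position; "tool_rot": TCP orientation; "force": force on the tool from outside, world axes, zero at the start; "moment": the same for the moment, N m; "grip_width": finger opening in m; "finger_force": force on a finger pad.
Only numpy, scipy, OpenCV 4.12 (cv2) and the standard library are available. Lean on these libraries where they do the work, as an engineer would, in place of code of your own. Each camera call takes 0.05 s, during which the arm holds its last target. There are 200 camera calls.

## Working session

There is one attempt and no reset: what is moved stays moved. The work goes in short steps, Python scripts to look and compute and a tool call to move; the robot and the scene stay as the last step left them, time stands still between calls to the robot, and variables do not carry over. Pictures are saved under pics/ and viewed, at most 10 in all, crops included, and the job is handed in when it is done.

Besides the shell and the picture viewer there is one more tool, called after ">>>" as a command line: name --pt "numbers of a row" for each row, then --argument value for the rest. play_rows: Moves the arm, as the interface text tells. Its arguments: {"type":"object","properties":{"motion":{"type":"array"},"squeeze":{"type":"number"}},"required":["motion"]}

```bash
mkdir -p pics; cat > h.py <<'E'
import numpy as np, cv2
from workcell import observe, viewer, bot
def grab(n):
    p,d=viewer.grab_frame(n); c=viewer.camera_info(n); return p,d,c
def cloud(d,c):
    v,u=np.indices(d.shape)
    X=np.stack([(u-c['cx'])/c['fx']*d,(v-c['cy'])/c['fy']*d,d],-1)
    return (X-np.array(c['t']))@np.array(c['R'])
E
python3 - <<'E'
from h import *
for n in ("top","side"):
    p,d,c=grab(n); cv2.imwrite(f"pics/{n}0.png",p[...,::-1]); np.savez(f"{n}0.npz",p=p,d=d)
    print(n,c)
s=observe(); print({k:np.round(s[k],4) for k in s}); print(bot.pinch_z)
E
```

```text
top {'fx': 492.8493254123325, 'fy': 492.8493254123325, 'cx': 324.36238736450525, 'cy': 185.72311439339083, 'R': array([[ 0.00672446, -0.99992233,  0.010494  ],
       [-0.99232188, -0.00796867, -0.12342523],
       [ 0.12349927, -0.00958346, -0.99229839]]), 't': array([0.04831973, 0.52739903, 1.37442945])}
side {'fx': 421.7518406147093, 'fy': 421.7518406147093, 'cx': 315.0229462497585, 'cy': 196.24682441237186, 'R': array([[ 0.99491212, -0.10008547,  0.0115229 ],
       [-0.03118725, -0.41472204, -0.90941354],
       [ 0.09579788,  0.90442718, -0.41573337]]), 't': array([-0.50298334,  0.10198503,  0.95606753])}
{'clock': np.float64(0.1), 'qpos': array([-1.2242,  0.5219, -0.0363,  1.6   ,  0.0212,  1.0211, -0.1128]), 'qd': array([ 0.0009, -0.0015, -0.0014, -0.0011, -0.0013, -0.0001, -0.0005]), 'joint_efforts': array([ 5.00000e-03, -9.28483e+01,  1.98490e+00, -3.70534e+01,
        1.82000e-02,  5.40000e-03, -0.00000e+00]), 'position': array([0.2529, 0.5712, 0.2308]), 'tool_rot': array([-3.1406e+00,  1.0000e-04,  2.7248e+00]), 'force': array([0.177 , 1.0649, 0.1026]), 'moment': array([ 0.0223, -0.0194, -0.0138]), 'finger_force': np.float64(0.0), 'grip_width': np.float64(0.0856)}
0.0187
```

View pics/top0.png

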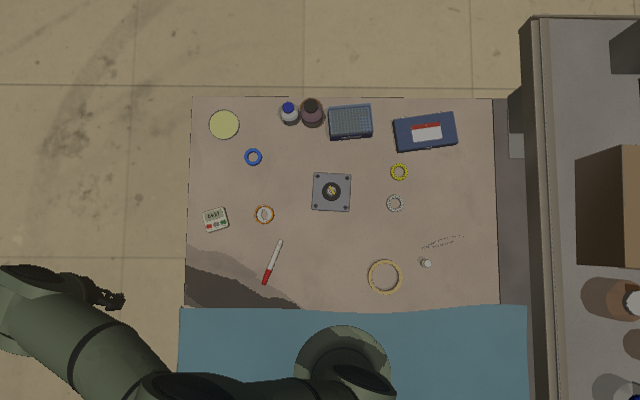

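View pics/side0.png

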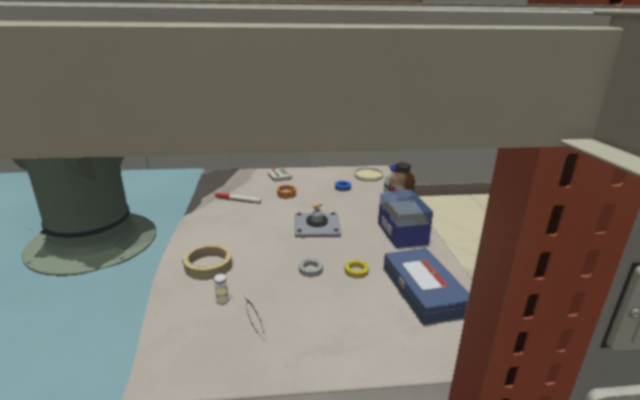

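The top view shows the stand at (331,191). Ring-like candidates for the support are the steel ring with holes (395,203), the yellow ring (399,172, decoy) and the tan tape ring (384,276); I choose (395,203). The spacer is the blue ring (253,157) and the cap is the orange one (264,214). The side view shows the same parts, plus a beam in the foreground.

```bash
cat > m.py <<'E'
from h import *
z=np.load("top0.npz"); p,d=z['p'],z['d']; c=viewer.camera_info("top"); W=cloud(d,c)
z2=np.load("side0.npz"); p2,d2=z2['p'],z2['d']; c2=viewer.camera_info("side"); W2=cloud(d2,c2)
for n,(u,v) in dict(sup=(395,203),yel=(399,172),spc=(253,157),cap=(264,214),stand=(331,191)).items():
    r=26 if n=="stand" else 14
    w=W[v-r:v+r+1,u-r:u+r+1]; m=(w[...,2]>0.007)&(w[...,2]<0.1); q=w[m]
    (x,y),rad=cv2.minEnclosingCircle(q[:,:2].astype(np.float32))
    print(n,"top cam: n",m.sum(),"mean",q.mean(0).round(4),"circ",round(x,4),round(y,4),round(rad,4),"ztop",np.percentile(q[:,2],[50,90,99]).round(4))
for n,(u,v) in dict(sup=(311,266),yel=(357,268),spc=(343,185),cap=(287,191)).items():
    r=16; w=W2[v-r:v+r+1,u-r:u+r+1]; m=(w[...,2]>0.007)&(w[...,2]<0.1); q=w[m]
    print(n,"side: mean",q.mean(0).round(4),q.min(0).round(4),q.max(0).round(4))
print("side cam pos",(-c2['R'].T@c2['t']).round(3),"beam",W2[80,100:600:100].round(3).tolist(),W2[145,300].round(3))
cr=[cv2.resize(p[v-17:v+18,u-17:u+18],(350,350),interpolation=cv2.INTER_CUBIC) for u,v in((395,203),(253,157),(264,214),(331,191))]
cv2.imwrite("pics/crop0.png",cv2.resize(np.vstack([np.hstack(cr[:2]),np.hstack(cr[2:])]),(600,600))[...,::-1])
E
python3 m.py
```

```text
sup top cam: n 158 mean [ 0.4817 -0.1511  0.0137] circ 0.485 -0.1449 0.0472 ztop [0.0141 0.018  0.0208]
yel top cam: n 171 mean [ 0.5749 -0.1649  0.0136] circ 0.5704 -0.1679 0.0466 ztop [0.014  0.0188 0.0214]
spc top cam: n 170 mean [0.6142 0.2608 0.0155] circ 0.6169 0.2627 0.0511 ztop [0.0159 0.0202 0.0226]
cap top cam: n 181 mean [0.4461 0.2244 0.0157] circ 0.453 0.2248 0.0474 ztop [0.0144 0.0248 0.0281]
stand top cam: n 1423 mean [0.5127 0.0331 0.0161] circ 0.5022 0.0279 0.095 ztop [0.0136 0.0236 0.0594]
sup side: mean [ 0.4808 -0.1575  0.0119] [ 0.4569 -0.1798  0.007 ] [ 0.5062 -0.1319  0.0155]
yel side: mean [ 0.5724 -0.1702  0.0118] [ 0.549  -0.1936  0.007 ] [ 0.597  -0.1431  0.0155]
spc side: mean [0.6235 0.2704 0.0119] [0.5899 0.2314 0.007 ] [0.6881 0.3887 0.0169]
cap side: mean [0.4421 0.2544 0.014 ] [0.4034 0.1925 0.007 ] [0.4736 0.3557 0.0223]
side cam pos [ 0.412 -0.873  0.496] beam [[0.33, -0.655, 0.461], [0.377, -0.656, 0.461], [0.427, -0.655, 0.461], [0.478, -0.656, 0.461], [0.532, -0.656, 0.46]] [ 0.427 -0.656  0.427]
```

View pics/crop0.png

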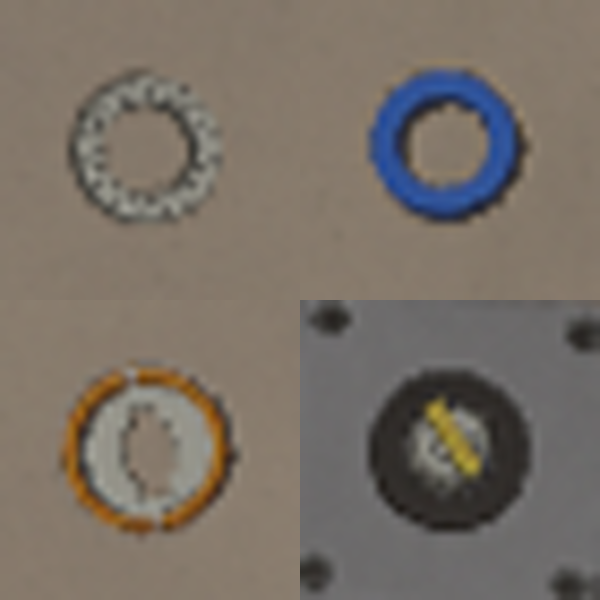

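The crops confirm the picks: steel ring with holes, blue spacer, cap with its slot nearly along image vertical (marks at 130,378 and 148,525), and the bar tilted (437,405 to 473,470). Next I measure each with masks on its known plane.

```bash
cat >> h.py <<'E'
H=0.00025
def rect(p,c,x,y,z,half):
    """orthographic view of plane z round (x,y): rows -> -x, cols -> -y (as in top image)"""
    n=int(half/H); i=np.arange(-n,n+1)*H
    X=np.stack(np.broadcast_arrays(x-i[:,None],y-i[None,:],z),-1)
    k=X@np.array(c['R']).T+np.array(c['t'])
    u=(k[...,0]/k[...,2]*c['fx']+c['cx']).astype(np.float32); v=(k[...,1]/k[...,2]*c['fy']+c['cy']).astype(np.float32)
    return cv2.remap(p,u,v,cv2.INTER_CUBIC)
def big(m):
    cs,_=cv2.findContours(m.astype(np.uint8),cv2.RETR_EXTERNAL,cv2.CHAIN_APPROX_NONE)
    return max(cs,key=cv2.contourArea)
def wpt(pt,x,y,half):
    n=int(half/H); return x-(pt[1]-n)*H, y-(pt[0]-n)*H
def wang(cnt):
    q=cnt[:,0,:].astype(float); vx,vy=cv2.fitLine(cnt,cv2.DIST_L2,0,.01,.01)[:2].ravel()
    return np.degrees(np.arctan2(-vx,-vy))  # world angle of direction
E
cat > m2.py <<'E'
from h import *
z=np.load("top0.npz"); p=z['p']; c=viewer.camera_info("top")
hsv=lambda r:cv2.cvtColor(r,cv2.COLOR_RGB2HSV).astype(int)
def ell(name,m,x,y,half):
    cnt=big(m); hull=cv2.convexHull(cnt); (cx,cy),(a,b),_=cv2.fitEllipse(hull if len(hull)>5 else cnt)
    print(name,"centre",np.round(wpt((cx,cy),x,y,half),4),"axes mm",round(a*H*1e3,1),round(b*H*1e3,1))
for n,(x,y,zt) in dict(sup=(.4817,-.153,.014),spc=(.616,.262,.016),cap=(.449,.226,.022)).items():
    r=rect(p,c,x,y,zt,.04); h=hsv(r)
    if n=="spc": m=(h[...,0]>100)&(h[...,0]<125)&(h[...,1]>120)
    elif n=="cap": m=(h[...,0]<20)&(h[...,1]>140)
    else: m=(r.min(-1)>0)&(h[...,1]<45)
    ell(n,m,x,y,.04)
    if n=="cap":
        inner=(h[...,1]>45)&(h[...,1]<140); n0=r.shape[0]//2; yy,xx=np.indices(m.shape); inner&=np.hypot(yy-n0,xx-n0)*H<.017
        cnt=big(inner); print("slot",wang(cnt),np.array(cv2.minAreaRect(cnt)[1])*H*1e3,cv2.minAreaRect(cnt)[2])
    cv2.imwrite(f"pics/r_{n}.png",r[...,::-1])
x,y=.51,.033
r=rect(p,c,x,y,.022,.045); h=hsv(r); m=r.max(-1)<75
yy,xx=np.indices(m.shape); m&=np.hypot(yy-180,xx-180)*H<.036
ell("seat",m,x,y,.045)
r=rect(p,c,x,y,.060,.03); h=hsv(r); m=(h[...,1]>110)&(h[...,2]>120)&(h[...,0]>15)&(h[...,0]<35)
cnt=big(m); ra=cv2.minAreaRect(cnt); print("bar",np.round(wpt(ra[0],x,y,.03),4),np.array(ra[1])*H*1e3,wang(cnt))
r=rect(p,c,x,y,.012,.075); h=hsv(r); m=(h[...,1]<45)
cnt=big(m); ra=cv2.minAreaRect(cnt); print("foot",np.round(wpt(ra[0],x,y,.075),4),np.array(ra[1])*H*1e3,ra[2])
E
python3 m2.py
```

```text
sup centre [ 0.4809 -0.1513] axes mm 51.4 52.5
spc centre [0.6133 0.2618] axes mm 47.9 49.6
cap centre [0.4447 0.2297] axes mm 44.8 52.0
slot -169.44067 [26.56019211 14.71382523] 79.99201965332031
seat centre [0.5126 0.033 ] axes mm 54.4 55.1
bar [0.5125 0.0328] [26.21151924  6.95849133] -146.95113
foot [0.5125 0.0332] [112.28076935 112.20851898] 2.945096492767334
```

```bash
cat >> h.py <<'E'
from scipy.spatial.transform import Rotation as Ro
def go(*tg,start=None):
    """tg: (x,y,z,yawdeg) successive targets; prints one move vector per target, each relative to the previous"""
    s=observe(); P=np.array(s['position']); R=Ro.from_euler('xyz',s['tool_rot'])
    print("t",s['clock'],"P",P.round(4),"yaw",np.degrees(s['tool_rot'][2]).round(1),"F",np.round(s['force'],1),"w",s['grip_width'].round(4),"ff",s['finger_force'].round(1))
    for x,y,z,a in tg:
        T=Ro.from_euler('xyz',[np.pi,0,np.radians(a)]); Q=np.array([x,y,z])
        print((R.inv().apply(Q-P)*100).round(2).tolist(),(R.inv()*T).as_rotvec().round(3).tolist()); P,R=Q,T
E
cat > m3.py <<'E'
from h import *
z=np.load("top0.npz"); p=z['p']; c=viewer.camera_info("top"); x,y=.446,.226
r=rect(p,c,x,y,.022,.04); h=cv2.cvtColor(r,cv2.COLOR_RGB2HSV).astype(int)
for s in (100,120,150):
  m=((h[...,0]<22)&(h[...,1]>s)).astype(np.uint8); yy,xx=np.nonzero(m)
  q=cv2.convexHull(np.stack([xx,yy],-1).astype(np.int32)); (a,b),rad=cv2.minEnclosingCircle(q); e=cv2.fitEllipse(q)
  print(s,np.round(wpt((a,b),x,y,.04),4),rad*H*1e3,np.round(wpt(e[0],x,y,.04),4),np.array(e[1])*H*1e3)
go((.47,.30,.2,120),(.52,.05,.2,82),(.481,-.152,.08,45),(.481,-.152,.001,45))
E
python3 m3.py
```

```text
100 [0.4455 0.2251] 28.41830825805664 [0.4455 0.2252] [55.61532211 56.55463791]
120 [0.4456 0.2251] 27.923219680786136 [0.4455 0.2252] [54.83428955 55.73028564]
150 [0.4455 0.225 ] 27.381992340087894 [0.4455 0.2251] [53.7393837  54.62659073]Traceback (most recent call last):
  File "m3.py", line 8, in <module>
    go((.47,.30,.2,120),(.52,.05,.2,82),(.481,-.152,.08,45),(.481,-.152,.001,45))
    ~~^^^^^^^^^^^^^^^^^^^^^^^^^^^^^^^^^^^^^^^^^^^^^^^^^^^^^^^^^^^^^^^^^^^^^^^^^^^
  File "h.py", line 29, in go
    print("t",s['clock'],"P",P.round(4),"yaw",np.degrees(s['tool_rot'][2]).round(1),"F",np.round(s['force'],1),"w",s['grip_width'].round(4),"ff",s['finger_force'].round(1))
                                                                                                                   ^^^^^^^^^^^^^^^^^^^^^
AttributeError: 'float' object has no attribute 'round'
```

```bash
sed -i "s/s\['grip_width'\].round(4)/round(float(s['grip_width']),4)/; s/s\['finger_force'\].round(1)/round(float(s['finger_force']),1)/; s/np.degrees(s\['tool_rot'\]\[2\]).round(1)/round(float(np.degrees(s['tool_rot'][2])),1)/" h.py; python3 m3.py | tail -5
```

```text
t 0.1 P [0.2529 0.5712 0.2308] yaw 156.1 F [0.2 1.1 0.1] w 0.0856 ff 0.0
[-30.83, -16.01, 3.1] [-0.001, 0.0, 0.63]
[-24.15, -8.17, -0.0] [-0.0, -0.0, 0.663]
[-20.55, -1.05, 12.0] [0.0, -0.0, 0.646]
[-0.0, -0.0, 7.9] [0.0, 0.0, 0.0]
```

>>> play_rows --pt "-20 -10.5 2 0 0 0.42 1" --pt "-20 -10.5 2 0 0 0.42 1" --pt "-20 -10.5 2 0 0 0.42 1" --pt "-20 -10.5 2 0 0 0.42 1" --pt "-20 -10.5 2 0 0 0.42 1" --squeeze 40

```text
clock: 0.6
position: [0.3957, 0.3907, 0.2109]
tool_rot: [-3.141, 0.001, 2.301]
force: [0.2, 0.3, -0.4]
grip_width: 0.0857
finger_force: 0.0
```

```bash
python3 -c "
from h import *
go((.50,.20,.18,105),(.51,-.03,.18,72),(.481,-.152,.08,45))"
```

```text
t 0.6 P [0.3957 0.3907 0.2109] yaw 131.8 F [ 0.2  0.3 -0.4] w 0.0857 ff 0.0
[-21.16, -4.94, 3.13] [-0.0, 0.002, 0.468]
[-22.48, -4.99, -0.0] [0.0, -0.0, 0.576]
[-12.5, 1.01, 10.0] [0.0, -0.0, 0.471]
```

>>> play_rows --pt "-21.2 -4.9 3.1 0 0 0.47 1" --pt "-21.2 -4.9 3.1 0 0 0.47 1" --pt "-21.2 -4.9 3.1 0 0 0.47 1" --pt "-21.2 -4.9 3.1 0 0 0.47 1" --pt "-21.2 -4.9 3.1 0 0 0.47 1"

```text
clock: 1.1
position: [0.5005, 0.1996, 0.1797]
tool_rot: [-3.141, 0.002, 1.829]
force: [0.1, 0.7, 0.2]
grip_width: 0.0856
finger_force: 0.0
```

>>> play_rows --pt "-22.5 -5 0 0 0 0.58 1" --pt "-22.5 -5 0 0 0 0.58 1" --pt "-22.5 -5 0 0 0 0.58 1" --pt "-22.5 -5 0 0 0 0.58 1" --pt "-22.5 -5 0 0 0 0.58 1"

```text
clock: 1.6
position: [0.5089, -0.0296, 0.1803]
tool_rot: [3.141, 0.001, 1.247]
force: [-0.1, 0.5, 0.6]
grip_width: 0.0857
finger_force: 0.0
```

```bash
python3 -c "
from h import *
go((.481,-.152,.08,45),(.481,-.152,.001,45))"
```

```text
t 1.6 P [ 0.5089 -0.0296  0.1803] yaw 71.4 F [-0.1  0.5  0.6] w 0.0857 ff 0.0
[-12.48, 1.24, 10.05] [0.0, 0.001, 0.462]
[-0.0, -0.0, 7.9] [0.0, 0.0, 0.0]
```

>>> play_rows --pt "-6 0.6 5 0 0 0.15 1" --pt "-12.5 1.2 10 0 0 0.3 1" --pt "-12.5 1.2 10 0 0 0.462 1" --pt "-12.5 1.2 10 0 0 0.462 1" --pt "-12.5 1.2 10 0 0 0.462 1"

```text
clock: 2.1
position: [0.4809, -0.1497, 0.0793]
tool_rot: [-3.14, 0.002, 0.791]
force: [0.2, 0.3, 0.2]
grip_width: 0.0853
finger_force: 0.0
```

```bash
python3 - <<'E'
from h import *
go((.481,-.152,.001,45))
out=[]
for n,(u,v) in dict(top=(390,195),side=(311,250)).items():
    p,d,c=grab(n); a=p[v-50:v+50,u-50:u+50]; out.append(cv2.resize(a,(400,400),interpolation=cv2.INTER_CUBIC))
cv2.imwrite("pics/hover1.png",np.hstack(out)[...,::-1])
E
```

```text
t 2.1 P [ 0.4809 -0.1497  0.0793] yaw 45.3 F [0.2 0.3 0.2] w 0.0853 ff 0.0
[-0.14, 0.18, 7.83] [-0.002, 0.002, 0.006]
```

View pics/hover1.png

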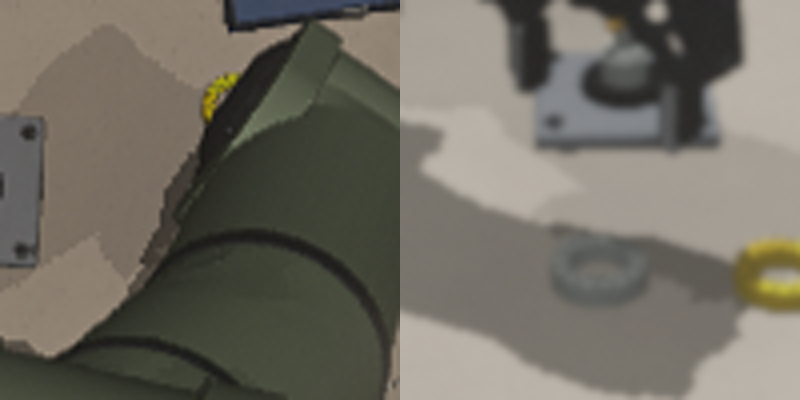

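The fingers (crop columns 520 and 690) straddle the support ring (600,270), and the top view is hidden by the arm. I descend and grip.

>>> play_rows --pt "-0.1 0.1 3 0 0 0 1" --pt "-0.1 0.1 6 0 0 0 1" --pt "-0.1 0.1 7.3 0 0 0 1" --pt "-0.1 0.1 7.8 0 0 0 1" --pt "-0.1 0.1 7.8 0 0 0 1"

```text
clock: 2.7
position: [0.4825, -0.1495, 0.0028]
tool_rot: [3.141, -0.0, 0.794]
force: [0.2, -1.1, -0.9]
grip_width: 0.0856
finger_force: 0.0
```

>>> play_rows --pt "0 0 0 0 0 0 0.3" --pt "0 0 0 0 0 0 0.1" --pt "0 0 0 0 0 0 -0.2" --pt "0 0 0 0 0 0 -0.2" --pt "0 0 0 0 0 0 -0.2"

```text
clock: 3.2
position: [0.4826, -0.15, 0.0035]
tool_rot: [3.141, -0.001, 0.793]
force: [-3.5, 1.9, 21.3]
grip_width: 0.0486
finger_force: 37.6
```

>>> play_rows --pt "0 0 -0.4 0 0 0 -0.2" --pt "0 0 -1 0 0 0 -0.2" --pt "0 0 -3 0 0 0 -0.2" --pt "0 0 -6 0 0 0 -0.2" --pt "0 0 -9 0 0 0 -0.2"

```text
clock: 3.7
position: [0.4816, -0.15, 0.0936]
tool_rot: [-3.141, 0.0, 0.792]
force: [-0.6, 0.5, -0.6]
grip_width: 0.0479
finger_force: 41.4
```

```bash
python3 - <<'E'
from h import *
go((.5125,.033,.11,45))
s=observe(); P=np.array(s['position'])
p,d,c=grab("side"); W=cloud(d,c)
k=c['R']@P+c['t']; u,v=int(k[0]/k[2]*c['fx']+c['cx']),int(k[1]/k[2]*c['fy']+c['cy']); print(u,v)
a=p[max(v-50,0):v+50,u-60:u+60]; cv2.imwrite("pics/held1.png",cv2.resize(a,None,fx=5,fy=5,interpolation=cv2.INTER_CUBIC)[...,::-1]); np.savez("held1.npz",p=p,d=d)
E
```

```text
t 3.7 P [ 0.4816 -0.15    0.0936] yaw 45.4 F [-0.6  0.5 -0.6] w 0.0479 ff 41.4
[15.2, -10.65, -1.65] [-0.0, 0.0, 0.007]
311 228
```

View pics/held1.png

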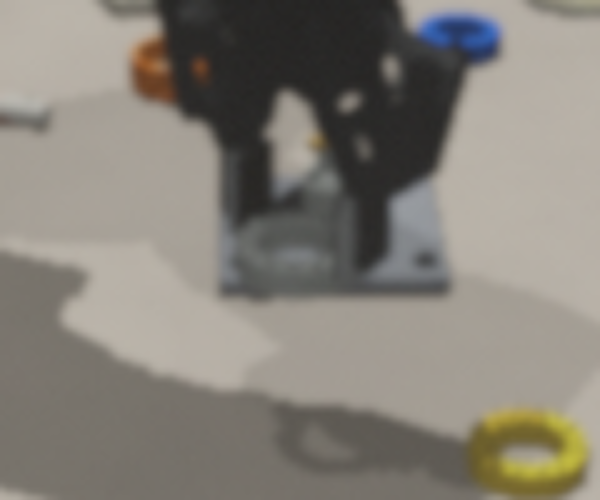

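The support ring is held (crop 297,250) between the fingers (245 and 372); it may be off along the pads. I measure that from the depth.

```bash
cat > ring.py <<'E'
from h import *
from scipy.optimize import least_squares
def ringfit(p,d,c,P,zlo,zhi,col,r=.025):
    """outer near wall of a held ring, radius r: centre"""
    W=cloud(d,c); hsv=cv2.cvtColor(p,cv2.COLOR_RGB2HSV).astype(int)
    m=(d>0)&(W[...,2]>zlo)&(W[...,2]<zhi)&(np.hypot(W[...,0]-P[0],W[...,1]-P[1])<.05)&col(hsv,p)
    q=W[m]; f=lambda a:np.hypot(q[:,0]-a[0],q[:,1]-a[1])-r
    near=q[:,1]<np.median(q[:,1])
    s=least_squares(lambda a:(np.hypot(q[near,0]-a[0],q[near,1]-a[1])-r),P[:2],loss='soft_l1',f_scale=.001)
    print("n",m.sum(),"x",np.percentile(q[:,0],[1,99]).round(4),"y",np.percentile(q[:,1],[1,99]).round(4),"fit",s.x.round(4),"rms",np.sqrt((f(s.x)[near]**2).mean()).round(4))
    return q
E
python3 - <<'E'
from ring import *
z=np.load("held1.npz"); P=np.array([.4816,-.15,.0936]); c=viewer.camera_info("side")
gray=lambda h,p:p.max(-1)>70
q=ringfit(z['p'],z['d'],c,P,.085,.108,gray)
W=cloud(z['d'],c)
# reference: yellow decoy seen by both cameras -> camera bias
z0=np.load("side0.npz"); 
print("support on bench:"); ringfit(z0['p'],z0['d'],c,(.481,-.152),.003,.0155,gray)
for zz in (.085,.089,.093,.097,.101,.105): 
    k=q[abs(q[:,2]-zz)<.002]; print(zz,len(k),k.mean(0).round(4) if len(k) else '')
E
```

```text
n 354 x [0.4533 0.5084] y [-0.1797 -0.1301] fit [ 0.4823 -0.1529] rms 0.0035
support on bench:
n 305 x [0.457  0.5037] y [-0.1793 -0.1334] fit [ 0.4811 -0.1518] rms 0.0025
0.085 0 
0.089 16 [ 0.4778 -0.1604  0.0902]
0.093 68 [ 0.4779 -0.1616  0.0931]
0.097 73 [ 0.4784 -0.1601  0.0972]
0.101 130 [ 0.4752 -0.1558  0.1016]
0.105 62 [ 0.4774 -0.1597  0.1039]
```

>>> play_rows --pt "3 -2 -1 0 0 0 -0.2" --pt "6.5 -4.5 -1 0 0 0 -0.2" --pt "10 -7 -1 0 0 0 -0.2" --pt "13.5 -9.4 -1 0 0 0 -0.2" --pt "15.35 -10.65 -1 0 0 0 -0.2"

```text
clock: 4.25
position: [0.5141, 0.038, 0.1026]
tool_rot: [-3.141, -0.001, 0.796]
force: [0.3, 0.3, -0.7]
grip_width: 0.0481
finger_force: 41.4
```

>>> play_rows --pt "0 0 0.5 0 0 0 -0.2" --pt "0 0 1 0 0 0 -0.2" --pt "0 0 1.5 0 0 0 -0.2" --pt "0 0 2 0 0 0 -0.2" --pt "0 0 2 0 0 0 -0.2"

```text
clock: 4.75
position: [0.5135, 0.0332, 0.0817]
tool_rot: [-3.141, 0.001, 0.791]
force: [0.4, 0.1, 0.0]
grip_width: 0.0483
finger_force: 41.4
```

```bash
python3 - <<'E'
from ring import *
go((.5136,.0341,.06,45))
s=observe(); P=np.array(s['position'])
p,d,c=grab("side"); np.savez("held2.npz",p=p,d=d)
gray=lambda h,p:p.max(-1)>70
ringfit(p,d,c,P,P[2]-.006,P[2]+.012,gray)
k=c['R']@P+c['t']; u,v=int(k[0]/k[2]*c['fx']+c['cx']),int(k[1]/k[2]*c['fy']+c['cy'])
a=p[v-40:v+40,u-50:u+50]; cv2.imwrite("pics/held2.png",cv2.resize(a,None,fx=6,fy=6,interpolation=cv2.INTER_CUBIC)[...,::-1])
E
```

```text
t 4.75 P [0.5135 0.0332 0.0817] yaw 45.3 F [0.4 0.1 0. ] w 0.0483 ff 41.4
[0.07, -0.05, 2.17] [-0.0, 0.001, 0.006]
n 228 x [0.4875 0.5397] y [0.002  0.0523] fit [0.5139 0.0301] rms 0.0032
```

View pics/held2.png

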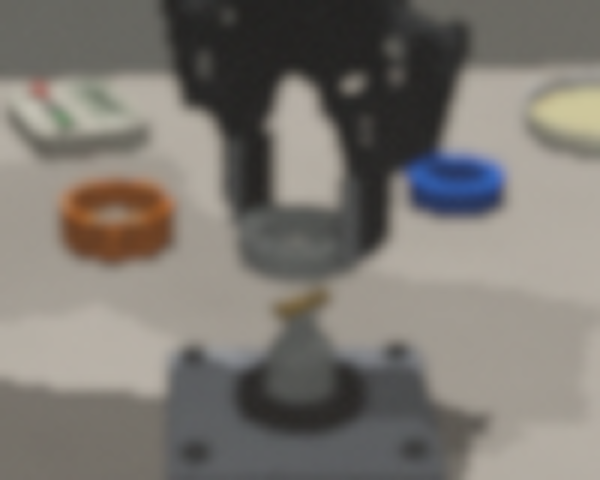

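The ring sits over the bar (ring centre column 300, bar 302). I lower it in small steps.

>>> play_rows --pt "0.1 0 0.7 0 0 0 -0.2" --pt "0.1 0 1.4 0 0 0 -0.2" --pt "0.1 0 2.1 0 0 0 -0.2" --pt "0.1 0 2.7 0 0 0 -0.2" --pt "0.1 0 3.2 0 0 0 -0.2"

```text
clock: 5.3
position: [0.5145, 0.0348, 0.0496]
tool_rot: [-3.141, 0.0, 0.793]
force: [0.5, -0.4, -0.1]
grip_width: 0.0479
finger_force: 41.5
```

>>> play_rows --pt "0 0 0.3 0 0 0 -0.2" --pt "0 0 0.6 0 0 0 -0.2" --pt "0 0 0.9 0 0 0 -0.2" --pt "0 0 1.2 0 0 0 -0.2" --pt "0 0 1.2 0 0 0 -0.2"

```text
clock: 5.8
position: [0.5145, 0.0348, 0.038]
tool_rot: [-3.141, 0.0, 0.793]
force: [0.1, -0.1, -0.6]
grip_width: 0.0483
finger_force: 41.5
```

>>> play_rows --pt "0 0 0.3 0 0 0 -0.2" --pt "0 0 0.6 0 0 0 -0.2" --pt "0 0 0.9 0 0 0 -0.2" --pt "0 0 1.15 0 0 0 -0.2" --pt "0 0 1.15 0 0 0 -0.2"

```text
clock: 6.3
position: [0.5144, 0.0348, 0.0265]
tool_rot: [-3.141, 0.0, 0.793]
force: [-1.3, 0.4, -0.3]
grip_width: 0.0478
finger_force: 41.5
```

>>> play_rows --pt "0 0 0.1 0 0 0 -0.2" --pt "0 0 0.15 0 0 0 -0.2" --pt "0 0 0.2 0 0 0 -0.2" --pt "0 0 0.2 0 0 0 -0.2" --pt "0 0 0.2 0 0 0 -0.2"

```text
clock: 6.8
position: [0.5147, 0.0348, 0.0249]
tool_rot: [3.141, -0.0, 0.793]
force: [-0.8, -0.4, 5.4]
grip_width: 0.0482
finger_force: 42.0
```

Seated (5 N). I release and lift.

>>> play_rows --pt "0 0 -0.05 0 0 0 0" --pt "0 0 -0.05 0 0 0 0.5" --pt "0 0 -0.05 0 0 0 1" --pt "0 0 -0.05 0 0 0 1" --pt "0 0 -0.05 0 0 0 1"

```text
clock: 7.3
position: [0.5146, 0.0349, 0.0252]
tool_rot: [3.142, 0.0, 0.793]
force: [-0.1, -0.3, -0.8]
grip_width: 0.0857
finger_force: 0.0
```

>>> play_rows --pt "0 0 -1 0 0 0 1" --pt "0 0 -3 0 0 0 1" --pt "0 0 -6 0 0 0 1" --pt "0 0 -9 0 0 0 1" --pt "0 0 -11 0 0 0 1"

```text
clock: 7.8
position: [0.5149, 0.0347, 0.1378]
tool_rot: [3.141, -0.001, 0.792]
force: [0.1, 0.1, 0.1]
grip_width: 0.0854
finger_force: 0.0
```

```bash
python3 -c "
from h import *
go((.6135,.262,.12,90),(.6135,.262,.008,90))"
```

```text
t 7.8 P [0.5149 0.0347 0.1378] yaw 45.4 F [0.1 0.1 0.1] w 0.0854 ff 0.0
[23.1, -8.95, 1.8] [0.001, -0.001, -0.779]
[0.0, -0.0, 11.2] [0.0, 0.0, 0.0]
```

>>> play_rows --pt "4.6 -1.8 0.3 0 0 -0.15 1" --pt "9.2 -3.6 0.6 0 0 -0.3 1" --pt "13.9 -5.4 1 0 0 -0.45 1" --pt "18.5 -7.2 1.4 0 0 -0.6 1" --pt "23.1 -8.95 1.8 0 0 -0.75 1"

```text
clock: 8.3
position: [0.6134, 0.2642, 0.1181]
tool_rot: [3.141, 0.0, 1.549]
force: [1.1, 0.4, -0.0]
grip_width: 0.0855
finger_force: 0.0
```

>>> play_rows --pt "0 0 0 0 0 -0.03 1" --pt "0 0 2 0 0 -0.03 1" --pt "0 0 4 0 0 -0.03 1" --pt "0 0 4 0 0 -0.03 1" --pt "0 0 4 0 0 -0.03 1"

```text
clock: 8.8
position: [0.6131, 0.262, 0.0781]
tool_rot: [3.142, 0.001, 1.572]
force: [-0.2, 0.4, 1.2]
grip_width: 0.0853
finger_force: 0.0
```

```bash
python3 - <<'E'
from ring import *
go((.6135,.262,.0085,90))
p,d,c=grab("top"); np.savez("t2.npz",p=p,d=d)
r1=rect(p,c,.5125,.033,.036,.04); r2=rect(p,c,.6133,.262,.016,.05)
print(rect(p,c,.5125,.033,.036,.03).shape)
cv2.imwrite("pics/st1.png",np.hstack([cv2.resize(r1,(380,380)),cv2.resize(r2,(380,380))])[...,::-1])
p,d,c=grab("side"); blue=lambda h,p:(h[...,0]>100)&(h[...,0]<125)&(h[...,1]>120)
ringfit(p,d,c,(.6135,.262),.003,.018,blue)
E
```

```text
t 8.8 P [0.6131 0.262  0.0781] yaw 90.1 F [-0.2  0.4  1.2] w 0.0853 ff 0.0
[0.01, 0.04, 6.96] [0.0, 0.001, 0.002]
(241, 241, 3)
n 84 x [0.5923 0.6302] y [0.2339 0.2794] fit [0.6144 0.2621] rms 0.0021
```

View pics/st1.png

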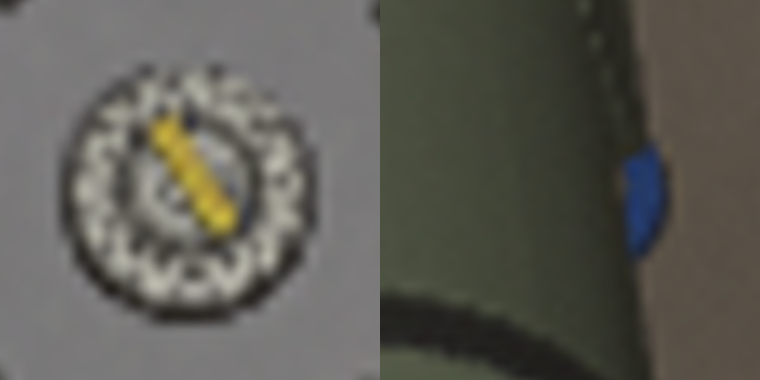

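The steel support lies concentric on the seat round the post (left, centre 190,190), and the spacer is under the gripper. I grip the spacer.

>>> play_rows --pt "0 0 2 0 0 0 1" --pt "0 0 4.5 0 0 0 1" --pt "0 0 6.3 0 0 0 1" --pt "0 0 6.95 0 0 0 1" --pt "0 0 6.95 0 0 0 1"

```text
clock: 9.4
position: [0.6129, 0.262, 0.0075]
tool_rot: [-3.141, 0.001, 1.573]
force: [-0.1, -0.2, -0.1]
grip_width: 0.0853
finger_force: 0.0
```

>>> play_rows --pt "0 0 0 0 0 0 0.3" --pt "0 0 0 0 0 0 0.1" --pt "0 0 0 0 0 0 -0.2" --pt "0 0 0 0 0 0 -0.2" --pt "0 0 0 0 0 0 -0.2" --squeeze 30

```text
clock: 9.9
position: [0.6136, 0.2624, 0.0092]
tool_rot: [3.14, -0.001, 1.573]
force: [-2.3, -1.4, 12.6]
grip_width: 0.0482
finger_force: 28.9
```

>>> play_rows --pt "0 0 -0.5 0 0 0 -0.2" --pt "0 0 -2 0 0 0 -0.2" --pt "0 0 -5 0 0 0 -0.2" --pt "0 0 -9 0 0 0 -0.2" --pt "0 0 -9 0 0 0 -0.2"

```text
clock: 10.4
position: [0.6157, 0.263, 0.1041]
tool_rot: [3.135, -0.003, 1.572]
force: [0.5, -0.0, -0.4]
grip_width: 0.0478
finger_force: 31.1
```

```bash
python3 - <<'E'
from ring import *
s=observe(); P=np.array(s['position'])
p,d,c=grab("side"); blue=lambda h,p:(h[...,0]>100)&(h[...,0]<125)&(h[...,1]>120)
q=ringfit(p,d,c,P,P[2]-.02,P[2]+.02,blue); print(np.percentile(q[:,2],[2,98]))
go((.5125,.033,.1,65),(.5125,.033,.06,65))
E
```

```text
n 83 x [0.5947 0.635 ] y [0.2351 0.2789] fit [0.6186 0.2621] rms 0.0018
[0.09928476 0.10997077]
t 10.45 P [0.6145 0.2628 0.1016] yaw 90.1 F [ 0.  -0.6  0.1] w 0.048 ff 31.1
[-22.96, -10.25, 0.05] [0.004, -0.003, 0.438]
[0.0, -0.0, 4.0] [0.0, 0.0, 0.0]
```

>>> play_rows --pt "-4.6 -2 0 0 0 0.09 -0.2" --pt "-9.2 -4.1 0 0 0 0.18 -0.2" --pt "-13.8 -6.2 0 0 0 0.27 -0.2" --pt "-18.4 -8.2 0 0 0 0.36 -0.2" --pt "-22.95 -10.2 0 0 0 0.438 -0.2"

```text
clock: 10.95
position: [0.5106, 0.0321, 0.0979]
tool_rot: [-3.141, 0.0, 1.131]
force: [1.9, -1.5, 0.1]
grip_width: 0.0478
finger_force: 31.1
```

>>> play_rows --pt "0 0 0.4 0 0 0 -0.2" --pt "0 0 0.8 0 0 0 -0.2" --pt "0 0 1.2 0 0 0 -0.2" --pt "0 0 1.6 0 0 0 -0.2" --pt "0 0 1.6 0 0 0 -0.2"

```text
clock: 11.45
position: [0.5118, 0.0343, 0.0811]
tool_rot: [-3.141, 0.001, 1.136]
force: [0.4, -0.5, -0.1]
grip_width: 0.0478
finger_force: 31.1
```

```bash
python3 - <<'E'
from ring import *
s=observe(); P=np.array(s['position'])
p,d,c=grab("side"); blue=lambda h,p:(h[...,0]>100)&(h[...,0]<125)&(h[...,1]>120)
q=ringfit(p,d,c,P,P[2]-.02,P[2]+.02,blue); print(np.percentile(q[:,2],[2,98]))
go((.5128,.0332,.053,65))
E
```

```text
n 148 x [0.4905 0.5275] y [0.0062 0.0501] fit [0.5127 0.034 ] rms 0.0021
[0.07431024 0.08763858]
t 11.5 P [0.5119 0.0341 0.0814] yaw 65.1 F [ 0.7 -0.2 -0.6] w 0.0477 ff 31.1
[-0.05, 0.13, 2.84] [-0.001, 0.0, 0.001]
```

>>> play_rows --pt "-0.05 0.05 0.7 0 0 0 -0.2" --pt "-0.05 0.05 1.4 0 0 0 -0.2" --pt "-0.05 0.05 2.1 0 0 0 -0.2" --pt "-0.05 0.05 2.8 0 0 0 -0.2" --pt "-0.05 0.05 2.8 0 0 0 -0.2"

```text
clock: 12.0
position: [0.5116, 0.0328, 0.0528]
tool_rot: [-3.14, 0.001, 1.135]
force: [-0.4, -0.2, -1.0]
grip_width: 0.0475
finger_force: 31.1
```

>>> play_rows --pt "0 0 0.15 0 0 0 -0.2" --pt "0 0 0.3 0 0 0 -0.2" --pt "0 0 0.45 0 0 0 -0.2" --pt "0 0 0.6 0 0 0 -0.2" --pt "0 0 0.6 0 0 0 -0.2"

```text
clock: 12.5
position: [0.5121, 0.0329, 0.0477]
tool_rot: [-3.141, 0.0, 1.135]
force: [1.2, 0.0, -0.5]
grip_width: 0.0474
finger_force: 31.1
```

>>> play_rows --pt "0 0 0.1 0 0 0 -0.2" --pt "0 0 0.2 0 0 0 -0.2" --pt "0 0 0.25 0 0 0 -0.2" --pt "0 0 0.3 0 0 0 -0.2" --pt "0 0 0.3 0 0 0 -0.2"

```text
clock: 13.0
position: [0.5122, 0.0329, 0.0449]
tool_rot: [3.142, -0.0, 1.135]
force: [-0.7, -0.9, 4.3]
grip_width: 0.0475
finger_force: 31.7
```

Contact at 4 N at the expected height (TCP 0.045). I release and lift.

>>> play_rows --pt "0 0 -0.05 0 0 0 0" --pt "0 0 -0.05 0 0 0 0.5" --pt "0 0 -0.05 0 0 0 1" --pt "0 0 -0.05 0 0 0 1" --pt "0 0 -0.05 0 0 0 1"

```text
clock: 13.5
position: [0.5121, 0.0329, 0.0453]
tool_rot: [-3.142, 0.0, 1.135]
force: [0.3, -0.9, -0.8]
grip_width: 0.0852
finger_force: 0.0
```

>>> play_rows --pt "0 0 -1 0 0 0 1" --pt "0 0 -3 0 0 0 1" --pt "0 0 -6 0 0 0 1" --pt "0 0 -8 0 0 0 1" --pt "0 0 -8 0 0 0 1"

```text
clock: 14.0
position: [0.5134, 0.033, 0.1282]
tool_rot: [3.138, -0.003, 1.135]
force: [0.6, 0.6, -0.8]
grip_width: 0.0855
finger_force: 0.0
```

```bash
python3 -c "
from h import *
print(observe()['qpos'].round(2))
go((.4455,.225,.12,100),(.4455,.225,.012,100))"
```

```text
[-0.5   0.53  0.43  2.   -0.35  0.67 -0.28]
t 14.0 P [0.5134 0.033  0.1282] yaw 65.0 F [ 0.6  0.6 -0.8] w 0.0855 ff 0.0
[14.53, -14.27, 0.81] [0.004, -0.001, -0.611]
[0.0, -0.0, 10.8] [0.0, 0.0, 0.0]
```

```bash
python3 - <<'E'
from h import *
c=viewer.camera_info("top")
p=np.load("top0.npz")['p']
for xc,yc in ((.4455,.2251),(.4455,.2245)):
    r=rect(p,c,xc,yc,.022,.04); n=r.shape[0]//2
    S=cv2.cvtColor(r,cv2.COLOR_RGB2HSV)[...,1].astype(np.float32)
    th=np.radians(np.arange(0,360,1.)); prof=0
    for rr in (.0245,.025,.0255):
        mx=(n-rr*np.sin(th)/H).astype(np.float32)[None]; my=(n-rr*np.cos(th)/H).astype(np.float32)[None]
        prof=prof+cv2.remap(S,mx,my,cv2.INTER_LINEAR)[0]/3
    base=np.median(prof); w=np.clip(base*.8-prof,0,None); out=[]
    for lo,hi in ((-30,50),(150,230)):
        a=np.arange(lo,hi); ww=w[a%360]; out.append((ww*a).sum()/ww.sum())
    print("marks",np.round(out,1),"chord",)
for f in ("top0.npz","t2.npz"):
    p=np.load(f)['p']
    r=rect(p,c,.5125,.033,.06,.03); h=cv2.cvtColor(r,cv2.COLOR_RGB2HSV).astype(int)
    for s in (90,120,150):
        m=(h[...,1]>s)&(h[...,2]>100)&(h[...,0]>15)&(h[...,0]<35); cnt=big(m); yy,xx=np.nonzero(m)
        C=np.cov(np.stack([-yy,-xx])); ev=np.linalg.eigh(C)[1][:,-1]; ra=cv2.minAreaRect(cnt)
        print(f,s,"bar pca",round(np.degrees(np.arctan2(ev[1],ev[0]))%180,1),"rect",np.round(ra[2],1),np.round(np.array(ra[1])*H*1e3,1),np.round(wpt(ra[0],.5125,.033,.03),4))
go((.4455,.225,.12,60))
E
```

```text
marks [ 12.8 190.1] chord
marks [ 14.1 188.7] chord
top0.npz 90 bar pca 32.6 rect 57.0 [27.4  8.1] [0.5124 0.0329]
top0.npz 120 bar pca 32.0 rect 58.5 [27.   7.1] [0.5126 0.0328]
top0.npz 150 bar pca 32.8 rect 57.1 [25.9  5.8] [0.5127 0.0333]
t2.npz 90 bar pca 32.2 rect 57.3 [28.2  8.3] [0.5125 0.0329]
t2.npz 120 bar pca 32.4 rect 57.4 [27.3  7.2] [0.5125 0.0329]
t2.npz 150 bar pca 32.8 rect 56.5 [25.6  6. ] [0.5124 0.0332]
t 14.0 P [0.5134 0.033  0.1282] yaw 65.0 F [ 0.6  0.6 -0.8] w 0.0855 ff 0.0
[14.53, -14.27, 0.81] [0.003, -0.003, 0.087]
```

Slot at about 11.4° and bar at about 32.5°, so the cap needs about +21°. I go to the cap with the tool at yaw 60°.

>>> play_rows --pt "3 -3 0.2 0 0 0.02 1" --pt "6.5 -6.4 0.4 0 0 0.04 1" --pt "10 -9.8 0.6 0 0 0.06 1" --pt "13 -12.8 0.8 0 0 0.087 1" --pt "14.5 -14.25 0.8 0 0 0.087 1"

```text
clock: 14.5
position: [0.4422, 0.2279, 0.1168]
tool_rot: [-3.14, 0.0, 1.051]
force: [-0.3, -0.7, 0.6]
grip_width: 0.0855
finger_force: 0.0
```

>>> play_rows --pt "0 0 0 0 0 0 1" --pt "0 0 2 0 0 0 1" --pt "0 0 4 0 0 0 1" --pt "0 0 4 0 0 0 1" --pt "0 0 4 0 0 0 1"

```text
clock: 15.0
position: [0.4444, 0.2237, 0.0776]
tool_rot: [-3.142, 0.001, 1.047]
force: [0.8, -0.3, 0.7]
grip_width: 0.0857
finger_force: 0.0
```

```bash
python3 -c "
from ring import *
go((.4455,.225,.010,60))
p,d,c=grab('side'); org=lambda h,p:(h[...,0]<22)&(h[...,1]>110)
ringfit(p,d,c,(.4455,.225),.003,.024,org,r=.027)"
```

```text
t 15.0 P [0.4444 0.2237 0.0776] yaw 60.0 F [ 0.8 -0.3  0.7] w 0.0857 ff 0.0
[0.17, 0.03, 6.76] [-0.0, 0.001, -0.001]
n 184 x [0.4217 0.4701] y [0.1953 0.2495] fit [0.4464 0.2243] rms 0.0016
```

>>> play_rows --pt "0.15 0.05 2 0 0 0 1" --pt "0.15 0.05 4.5 0 0 0 1" --pt "0.15 0.05 6.2 0 0 0 1" --pt "0.15 0.05 6.7 0 0 0 1" --pt "0.15 0.05 6.7 0 0 0 1"

```text
clock: 15.55
position: [0.4456, 0.2253, 0.0107]
tool_rot: [3.142, 0.0, 1.047]
force: [0.1, 0.8, -0.2]
grip_width: 0.0853
finger_force: 0.0
```

>>> play_rows --pt "0 0 0 0 0 0 0.5" --pt "0 0 0 0 0 0 0.3" --pt "0 0 0 0 0 0 0" --pt "0 0 0 0 0 0 -0.1" --pt "0 0 0 0 0 0 -0.1" --squeeze 45

```text
clock: 16.05
position: [0.4458, 0.2259, 0.0116]
tool_rot: [3.141, -0.002, 1.048]
force: [-4.2, -1.6, 20.6]
grip_width: 0.0517
finger_force: 43.0
```

>>> play_rows --pt "0 0 -0.5 0 0 0 -0.1" --pt "0 0 -2 0 0 0 -0.1" --pt "0 0 -5 0 0 0 -0.1" --pt "0 0 -9 0 0 0 -0.1" --pt "0 0 -9 0 0 0 -0.1"

```text
clock: 16.55
position: [0.4471, 0.2265, 0.1045]
tool_rot: [3.139, -0.005, 1.047]
force: [-0.2, 0.2, -1.5]
grip_width: 0.0512
finger_force: 47.2
```

```bash
python3 -c "
from ring import *
go((.5125,.033,.105,81))
P=observe()['position']
p,d,c=grab('side'); org=lambda h,p:(h[...,0]<22)&(h[...,1]>110)
q=ringfit(p,d,c,P,P[2]-.02,P[2]+.02,org,r=.027);print(np.percentile(q[:,2],[2,98]),observe()['position'])"
```

```text
t 16.55 P [0.4471 0.2265 0.1045] yaw 60.0 F [-0.2  0.2 -1.5] w 0.0512 ff 47.2
[-13.49, 15.33, -0.09] [0.003, -0.005, -0.366]
n 195 x [0.4219 0.4677] y [0.1952 0.25  ] fit [0.4482 0.225 ] rms 0.0018
[0.09577391 0.11405393] [0.44629704 0.22644659 0.10259165]
```

>>> play_rows --pt "-2.7 3.1 0 0 0 -0.08 -0.1" --pt "-5.4 6.1 0 0 0 -0.15 -0.1" --pt "-8.1 9.2 0 0 0 -0.22 -0.1" --pt "-10.8 12.3 0 0 0 -0.3 -0.1" --pt "-13.35 15.35 0 0 0 -0.366 -0.1"

```text
clock: 17.1
position: [0.5116, 0.0316, 0.0998]
tool_rot: [-3.141, 0.0, 1.417]
force: [-0.2, 0.7, -0.1]
grip_width: 0.051
finger_force: 47.2
```

>>> play_rows --pt "0 0 0 0 0 0 -0.1" --pt "0 0 0.5 0 0 0 -0.1" --pt "0 0 1 0 0 0 -0.1" --pt "0 0 1.5 0 0 0 -0.1" --pt "0 0 1.5 0 0 0 -0.1"

```text
clock: 17.6
position: [0.511, 0.0342, 0.0844]
tool_rot: [-3.14, 0.0, 1.415]
force: [0.4, 0.4, -1.5]
grip_width: 0.0508
finger_force: 47.2
```

```bash
python3 - <<'E'
from ring import *
go((.5127,.034,.08,81))
P=observe()['position']
p,d,c=grab('side'); org=lambda h,p:(h[...,0]<22)&(h[...,1]>110)
q=ringfit(p,d,c,P,P[2]-.02,P[2]+.02,org,r=.027);print(np.percentile(q[:,2],[2,98]))
k=c['R']@P+c['t']; u,v=int(k[0]/k[2]*c['fx']+c['cx']),int(k[1]/k[2]*c['fy']+c['cy'])
a=p[v-35:v+45,u-45:u+45]; cv2.imwrite("pics/cap1.png",cv2.resize(a,None,fx=6,fy=6,interpolation=cv2.INTER_CUBIC)[...,::-1])
E
```

```text
t 17.6 P [0.511  0.0342 0.0844] yaw 81.1 F [ 0.4  0.4 -1.5] w 0.0508 ff 47.2
[0.0, 0.17, 0.44] [-0.001, 0.0, 0.002]
n 281 x [0.4858 0.5332] y [0.0034 0.0573] fit [0.5117 0.0331] rms 0.0016
[0.07363918 0.09369278]
```

View pics/cap1.png

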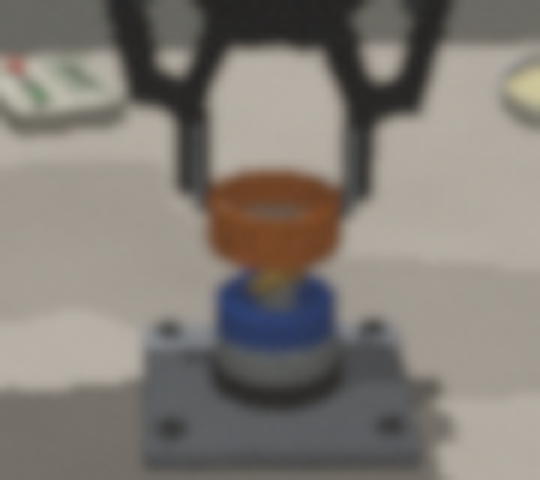

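The stack stands right (spacer at 275,310, support at 275,370) and the cap is above the bar. I correct 1 mm and lower, feeling for contact.

>>> play_rows --pt "0 0.1 0.3 0 0 0 -0.1" --pt "0 0.1 0.6 0 0 0 -0.1" --pt "0 0.1 0.9 0 0 0 -0.1" --pt "0 0.1 1.1 0 0 0 -0.1" --pt "0 0.1 1.1 0 0 0 -0.1"

```text
clock: 18.15
position: [0.5125, 0.033, 0.074]
tool_rot: [-3.141, 0.0, 1.414]
force: [0.3, 0.4, -0.7]
grip_width: 0.0513
finger_force: 47.2
```

>>> play_rows --pt "0 0 0.1 0 0 0 -0.1" --pt "0 0 0.2 0 0 0 -0.1" --pt "0 0 0.3 0 0 0 -0.1" --pt "0 0 0.4 0 0 0 -0.1" --pt "0 0 0.4 0 0 0 -0.1"

```text
clock: 18.65
position: [0.5126, 0.0331, 0.0702]
tool_rot: [-3.141, 0.0, 1.414]
force: [0.8, 0.0, -1.5]
grip_width: 0.0506
finger_force: 47.2
```

>>> play_rows --pt "0 0 0.1 0 0 0 -0.1" --pt "0 0 0.2 0 0 0 -0.1" --pt "0 0 0.3 0 0 0 -0.1" --pt "0 0 0.4 0 0 0 -0.1" --pt "0 0 0.4 0 0 0 -0.1"

```text
clock: 19.15
position: [0.5126, 0.0331, 0.0662]
tool_rot: [-3.141, 0.0, 1.414]
force: [-0.4, 0.4, -0.7]
grip_width: 0.0511
finger_force: 47.2
```

The slot has dropped over the bar with no resistance. I continue down onto the spacer and press.

>>> play_rows --pt "0 0 0.1 0 0 0 -0.1" --pt "0 0 0.2 0 0 0 -0.1" --pt "0 0 0.3 0 0 0 -0.1" --pt "0 0 0.4 0 0 0 -0.1" --pt "0 0 0.4 0 0 0 -0.1"

```text
clock: 19.65
position: [0.5128, 0.0331, 0.0623]
tool_rot: [3.141, -0.0, 1.414]
force: [-0.9, -0.1, 4.1]
grip_width: 0.0512
finger_force: 47.7
```

>>> play_rows --pt "0 0 0.1 0 0 0 -0.1" --pt "0 0 0.2 0 0 0 -0.1" --pt "0 0 0.3 0 0 0 -0.1" --pt "0 0 0.4 0 0 0 -0.1" --pt "0 0 0.4 0 0 0 -0.1"

```text
clock: 20.15
position: [0.5129, 0.0331, 0.0585]
tool_rot: [3.141, -0.0, 1.414]
force: [-0.6, -0.7, 9.4]
grip_width: 0.0509
finger_force: 48.2
```

>>> play_rows --pt "0 0 0.05 0 0 0 -0.1" --pt "0 0 0.1 0 0 0 -0.1" --pt "0 0 0.13 0 0 0 -0.1" --pt "0 0 0.13 0 0 0 -0.1" --pt "0 0 0.13 0 0 0 -0.1"

```text
clock: 20.65
position: [0.5129, 0.0331, 0.0573]
tool_rot: [3.141, -0.0, 1.414]
force: [-1.8, -0.0, 10.2]
grip_width: 0.051
finger_force: 48.3
```

>>> play_rows --pt "0 0 0.07 0 0 0 -0.1" --pt "0 0 0.07 0 0 -0.05 -0.1" --pt "0 0 0.07 0 0 -0.12 -0.1" --pt "0 0 0.07 0 0 -0.2 -0.1" --pt "0 0 0.07 0 0 -0.28 -0.1" --squeeze 60

```text
clock: 21.15
position: [0.5132, 0.0332, 0.0568]
tool_rot: [3.14, -0.0, 1.697]
force: [-0.0, 0.1, 11.0]
grip_width: 0.0506
finger_force: 63.1
```

```bash
python3 -c "
from h import *
s=observe(); print(s['qpos'].round(2),s['moment'].round(3)); go()"
```

```text
[-0.32  0.63  0.2   2.03 -0.24  0.51  0.17] [ 0.016  0.085 -0.164]
t 21.15 P [0.5132 0.0332 0.0568] yaw 97.2 F [-0.   0.1 11. ] w 0.0506 ff 63.1
```

>>> play_rows --pt "0 0 0 0 0 -0.1 -0.1" --pt "0 0 0 0 0 -0.2 -0.1" --pt "0 0 0 0 0 -0.3 -0.1" --pt "0 0 0 0 0 -0.4 -0.1" --pt "0 0 0 0 0 -0.5 -0.1"

```text
clock: 21.65
position: [0.5133, 0.0332, 0.0568]
tool_rot: [3.14, 0.001, 2.198]
force: [0.4, 0.2, 11.2]
grip_width: 0.0504
finger_force: 63.1
```

```bash
python3 -c "
from h import *
s=observe(); print(s['qpos'].round(2),s['moment'].round(3)); go()"
```

```text
[-0.23  0.62  0.07  2.02 -0.08  0.5   0.52] [ 0.05   0.088 -0.167]
t 21.65 P [0.5133 0.0332 0.0568] yaw 125.9 F [ 0.4  0.2 11.2] w 0.0504 ff 63.1
```

>>> play_rows --pt "0 0 0 0 0 -0.1 -0.1" --pt "0 0 0 0 0 -0.2 -0.1" --pt "0 0 0 0 0 -0.3 -0.1" --pt "0 0 0 0 0 -0.4 -0.1" --pt "0 0 0 0 0 -0.5 -0.1"

```text
clock: 22.15
position: [0.5133, 0.0332, 0.0568]
tool_rot: [3.141, 0.001, 2.698]
force: [-0.7, 0.1, 11.2]
grip_width: 0.0506
finger_force: 63.1
```

>>> play_rows --pt "0 0 0 0 0 -0.1 -0.1" --pt "0 0 0 0 0 -0.2 -0.1" --pt "0 0 0 0 0 -0.3 -0.1" --pt "0 0 0 0 0 -0.3 -0.1" --pt "0 0 0 0 0 -0.3 -0.1"

```text
clock: 22.65
position: [0.5133, 0.0331, 0.0568]
tool_rot: [3.141, 0.001, 2.994]
force: [-0.1, 0.3, 10.9]
grip_width: 0.0502
finger_force: 63.3
```

Turned 90°. I ease up to the bar, then release.

>>> play_rows --pt "0 0 -0.05 0 0 0 -0.1" --pt "0 0 -0.1 0 0 0 -0.1" --pt "0 0 -0.15 0 0 0 -0.1" --pt "0 0 -0.2 0 0 0 -0.1" --pt "0 0 -0.2 0 0 0 -0.1"

```text
clock: 23.15
position: [0.5132, 0.0331, 0.0587]
tool_rot: [3.141, 0.001, 2.994]
force: [0.4, -0.2, 8.9]
grip_width: 0.0503
finger_force: 63.1
```

>>> play_rows --pt "0 0 0 0 0 0 0.1" --pt "0 0 0 0 0 0 0.5" --pt "0 0 0 0 0 0 1" --pt "0 0 0 0 0 0 1" --pt "0 0 0 0 0 0 1"

```text
clock: 23.65
position: [0.5126, 0.033, 0.0582]
tool_rot: [-3.141, -0.0, 2.994]
force: [0.0, -1.1, 0.3]
grip_width: 0.0857
finger_force: 0.0
```

>>> play_rows --pt "0 0 -1 0 0 0 1" --pt "0 0 -3 0 0 0 1" --pt "0 0 -6 0 0 0 1" --pt "0 0 -10 0 0 0 1" --pt "-6 0 -14 0 0 0 1"

```text
clock: 24.15
position: [0.5515, 0.0276, 0.1893]
tool_rot: [3.142, -0.001, 2.996]
force: [1.9, 0.1, -0.2]
grip_width: 0.0854
finger_force: 0.0
```

```bash
python3 - <<'E'
from ring import *
go()
o=[]
p,d,c=grab("top"); W=cloud(d,c)
o.append(cv2.resize(rect(p,c,.5125,.033,.07,.04),(390,390)))
m=(np.hypot(W[...,0]-.5125,W[...,1]-.033)<.029)&(W[...,2]>.03); print("top z pct",np.percentile(W[m][:,2],[10,50,90,97]).round(4) if m.any() else None)
p,d,c=grab("side"); W=cloud(d,c)
org=lambda h,p:(h[...,0]<22)&(h[...,1]>110)
q=ringfit(p,d,c,(.5125,.033),.03,.09,org,r=.027); print("cap z",np.percentile(q[:,2],[2,98]).round(4))
u,v=317,215; o.append(cv2.resize(p[v-30:v+30,u-30:u+30],(390,390),interpolation=cv2.INTER_CUBIC))
cv2.imwrite("pics/end.png",np.hstack(o)[...,::-1])
E
```

```text
t 24.15 P [0.5515 0.0276 0.1893] yaw 171.6 F [ 1.9  0.1 -0.2] w 0.0854 ff 0.0
top z pct [0.5959 0.6131 0.6335 0.6395]
n 256 x [0.4902 0.5357] y [0.003  0.0569] fit [0.5149 0.0326] rms 0.0015
cap z [0.051  0.0696]
```

View pics/end.png

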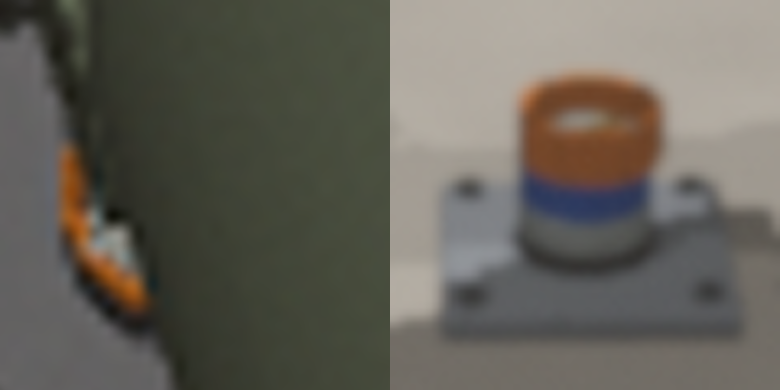

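The cap is on the stack and held with its top at about 70 mm (foot 48). The top view is blocked by the arm, so I move it aside for a numeric check.

>>> play_rows --pt "0 4 -1 0 0 0 1" --pt "0 8 -2 0 0 0 1" --pt "0 13 -3 0 0 0 1" --pt "0 18 -3 0 0 0 1" --pt "0 22 -3 0 0 0 1"

```text
clock: 24.75
position: [0.586, 0.2475, 0.2169]
tool_rot: [3.141, 0.0, 2.995]
force: [-0.4, -1.6, -0.9]
grip_width: 0.0854
finger_force: 0.0
```

```bash
python3 - <<'E'
from h import *
go()
p,d,c=grab("top"); W=cloud(d,c); x,y=.5125,.033
m=(np.hypot(W[...,0]-x,W[...,1]-y)<.026)&(W[...,2]>.03)
print("top z",np.percentile(W[m][:,2],[10,50,90,97]).round(4))
r=rect(p,c,x,y,.07,.04); h=cv2.cvtColor(r,cv2.COLOR_RGB2HSV); n=r.shape[0]//2
yy,xx=np.nonzero((h[...,0]<22)&(h[...,1]>130)); e=cv2.minEnclosingCircle(cv2.convexHull(np.stack([xx,yy],-1).astype(np.int32)))
cx,cy=e[0]; print("cap c",np.round(wpt(e[0],x,y,.04),4),e[1]*H)
th=np.radians(np.arange(360.)); S=h[...,1].astype(np.float32)
pr=sum(cv2.remap(S,(cx-q*np.sin(th)/H).astype(np.float32)[None],(cy-q*np.cos(th)/H).astype(np.float32)[None],1)[0] for q in (.0245,.025,.0255))/3
print("sat per 10deg",pr.reshape(36,10).mean(1).astype(int))
r0=np.load("top0.npz")['p'].astype(int); df=(abs(p.astype(int)-r0).max(-1)>60).astype(np.uint8); df=cv2.morphologyEx(df,cv2.MORPH_OPEN,np.ones((3,3),np.uint8))
print([s[:5].tolist() for s in cv2.connectedComponentsWithStats(df)[2][1:]])
cv2.imwrite("pics/end2.png",p[...,::-1])
E
```

```text
t 24.75 P [0.586  0.2475 0.2169] yaw 171.6 F [-0.4 -1.6 -0.9] w 0.0854 ff 0.0
top z [0.045  0.0565 0.0707 0.0738]
cap c [0.5132 0.0336] 0.028349834442138674
sat per 10deg [198 211 215 214 220 220 216 208 211 209 208 155 147 209 205 212 201 204
 210 198 198 205 212 210 208 200 207 210 202 183 134 207 217 205 211 205]
[[238, 87, 9, 9, 47], [245, 97, 13, 18, 93], [210, 112, 28, 26, 595], [183, 122, 8, 11, 49], [211, 123, 126, 165, 4634], [191, 136, 7, 9, 32], [258, 154, 3, 5, 15], [322, 182, 19, 17, 149], [257, 209, 5, 10, 34], [267, 210, 6, 8, 37], [341, 257, 30, 47, 276], [0, 264, 302, 136, 17378], [184, 266, 62, 42, 1978], [329, 279, 3, 3, 9], [0, 302, 6, 5, 20], [0, 308, 3, 6, 17], [247, 311, 32, 57, 408], [0, 342, 2, 6, 12], [333, 365, 3, 3, 9], [386, 381, 11, 19, 109]]
```

View pics/end2.png

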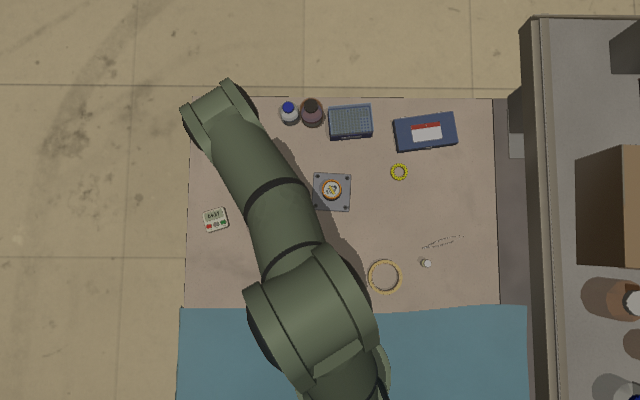

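The cap's marks lie at about 121° with the bar at 32°, so it is turned about 89°. Its height is 48 mm, and the bystanders still in view (332,190 stand; bottles, boxes, vial) are where they were. I hand in.

```bash
python3 -c "
from workcell import bot; print(bot.job_done())"
```

```text
the job is handed in; nothing more can be done
None
```

The filter holder is assembled in order (support, spacer, cap), with the cap turned about 89° and held under the T-bar at 48 mm; the job was handed in at about 25 s, and the highest upward force read while placing and pressing on the stand was about 11 N.

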